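# Hook the battery cassette out of the model's lit base

## Robot

A 6-joint arm with a two-finger parallel gripper is mounted at the origin on the work surface. World frame = base frame: x ahead of the robot, y to its left, z up, the work surface at z = 0. Lengths are in m, angles in rad, forces in N, time in s.
With the tool pointing down it reaches from about 0.25 to 0.725 m from the base axis. Payload 4 kg.
Tool frame: the origin (TCP) lies on the centre line of the jaws, within the pads' length; the fingertips stand ahead of it and the grasp point (between the pads) lies 11 mm behind it (bot.tip_extent is the z of the fingertips in the tool frame, in m); z points along the fingers, y is the direction in which the jaws open and shut (so a half turn about z gives the same grasp; the last joint's range is limited). The gripper opens to 85 mm and grips with 20 to 120 N. Pads are 22 mm wide; open, the fingers measure 114 mm over their backs; the gripper's body (76 mm by 85 mm) begins 54 mm behind the grasp point. The pads swing forward as they close: fully open they stand 13 mm farther back than shut.
Start: joints at [-1.194, 0.241, 0.005, 1.335, 0, 1.571], TCP at [0.184, -0.465, 0.239] pointing down, gripper open.
Joint ranges: [-2.72, 2.72], [-1.05, 1.87], [-1.09, 1.28], [-1.99, 2.15], [-1.42, 1.44], [-3.14, 3.14]. Speed limits (rad/s): [2.79, 2.79, 3.14, 3.14, 3.14, 3.14].

## Interface

Orientations are given as a unit quaternion [x, y, z, w].
In Python, from workcell import bot gives the robot as it stands.
- The arm moves only by the shell command python3 -m jog 'ROWS'. ROWS is JSON, a list that holds one entry, the list of rows, each a list of 7 numbers: the shift along the world's x, y, z in m, then the turn, a rotation vector about the world's x, y, z in degrees, then the closure in counts, from 0 (fully open) to 255 (shut). In form: [[[tx, ty, tz, ax, ay, az, fingers], ...]]. A call has 1 to 10 rows; each row is the pose to reach, as a shift and turn from the pose commanded when the call began; what a row does not reach only later rows make up. A row lasts 1/12 s, in which the tool goes at most 41.7 mm and 7.16 degrees, less where a joint would pass 70% of its speed; a pose out of reach is approached as far as the arm can. A call with a gripper value outside its range is refused whole. The fingers move at their own pace and stop on an object; the grip force is fixed at half the most. Time passes only in rows, so rows that repeat a pose let the fingers close. It gives the time, the measured TCP pose, the force and the opening at its end, in the units of the state.
- bot.get_obs(): the state, without advancing time (a new reading comes with each control period).
- bot.camera(name): name is "scene" or "top" or "wrist"; returns the picture (420x560x3 uint8, blue, green, red); there is no depth.
- bot.camera_model(name): a dict with "K" (3x3 intrinsics, pixels), "T" (4x4, takes a point from camera to world coordinates). Camera axes: x right, y down, z forward; pixel columns grow to the right and rows downward; lengths in m; the calibration is good to about 2 mm. A picture is of the moment at which its call begins: read the wrist's pose just before it. camera_model takes no time and is no camera call; for the wrist camera it gives the pose at the moment of the call.
- bot.job_done(): hands the job in, once; it reports no verdict.
The state is a dict: "clock": time; "joint_pos": joint angles; "joint_vel": joint speeds; "tau": joint torques, N m; "eef_pos": TCP position; "tool_rot": TCP orientation; "ft_force": force on the tool from outside, world axes, zero at the start; "ft_torque": the same for the moment, N m; "grip_width": finger opening in m.
Only numpy, scipy, OpenCV 4.12 (cv2) and the standard library are available. Lean on these libraries where they do the work, as an engineer would, in place of code of your own. Each camera call takes 0.05 s, during which the arm holds its last target. There are 200 camera calls.

## Task

The battery cassette deep in the bay of the architectural model's base is due for charging. First turn the red retainer knob clockwise until it clicks over and stays open; then take the long pull-hook from its rest, catch the cassette's wire loop with it and draw the cassette wholly out of the bay, to lie flat on the apron in front of the mouth, without touching it with the gripper. Finally lay the hook back in both notches of its rest, hook down, with the retainer left open and the other things on the table undisturbed.

Things in the scene. Friction and masses are not known exactly. Their poses are not given: they have to be found in the camera images.
- display_base: white display base of an architectural model, fixed, pose varies: box x -150..90, y 0..300, deck at z 75, on a baseboard 6 thick that projects as an apron (y -160..0). Origin: on the table in the plane of the front face (y = 0, facing -y), below the bay's centre line. A white section model stands on the deck at x -140..-40, y 100..285, up to z 195
- bay_mouth (a point): centre of the bay mouth at floor level: display_base (0, 0, 6). The bay is a straight tunnel along display_base +y, 46 wide (x -23..23), floor at z 6 (baseboard top, level with the apron), ceiling at z 70, 215 deep, closed at the back, roofed by a 5 thick clear window
- retainer (a joint): angle of the red retainer knob with its swing arm, rad. 0 = arm across the bay mouth (closed); grows as the knob turns clockwise seen from above. A spring plunger resists with up to about 0.12 N m until half way (0.79), then snaps it on to rest at about 1.57 (open, arm pointing out along display_base -y); end stop 1.62
- retainer_grip (a point): middle of the red bar grip on the retainer's upright shaft, at display_base (-47, -15, 97); bar 42 long, 13 wide, 22 high (z 86..108). Its x axis runs along the bar and turns with it: display_base +x closed, about -y open. At z 20..32 a flat steel arm reaches 54 from the axis along this x. Bracket below: x -59..-35, y -26..0, z 38..72, with a brass plunger sticking out up to 15 more to -y
- cassette: orange battery cassette, 40 (x) x 60 (y) x 32 (z), 0.13 to 0.25 kg, loose on the bay floor, its middle 133 to 183 inside the mouth. Origin: centre of its underside. Axes start parallel to display_base's (within 2 degrees)
- cassette_loop (a point): middle of the opening of the cassette's level steel wire loop, cassette frame (0, -42, 14). The loop stands out of the face that looks to the mouth (y = -30); wire 4 thick (z 12..16); opening 26 wide (x -13..13), from y = -30 to y = -54
- pull_hook: long pull-hook, 0.14 kg. Origin: centre of its blue handle, 16 wide (x), 130 long (y), 24 high (z). A steel rod 5 thick runs on from the handle along +y to y = 250 and there turns straight down (-z). Centre of mass in the handle, about 12 ahead (+y) of the origin. It starts lying in the rest, hook down
- hook_tip (a point): lowest point of the hook's downturned end: pull_hook (0, 250, -28.5)
- hook_rest: wooden rest for the hook, fixed, pose varies: board 80 x 130 x 8 with two notched uprights, 10 thick, at y = -45 and y = +45; notches about 20 wide at the bottom (z 44), flared to about 34 at the top (z 67). Origin: centre of its underside. With the hook in the rest both have the same axes; between the uprights there is free room for fingers
- rest_seat (a point): where the centre of the handle lies when the hook is in its rest: hook_rest (0, 0, 56)
- pencil_pot: bystander, loose: white ceramic cup, 72 dia x 95 high; origin at the centre of its underside
- glue_bottle: bystander, loose: white glue bottle with orange cap, 52 dia x 130 high; origin at the centre of its underside
- tape_roll: bystander, loose: flat yellow ring of tape, 96 dia x 19 high; origin at the centre of its underside
- foam_steps: bystander, loose: orange stepped foam study, 50 x 40 x 40; origin at the centre of its underside
- rib_pavilion: bystander, loose: round model pavilion of thin ribs, 120 dia x 97 high; origin at the centre of its underside
- set_block: bystander, loose: dark steel weight, 45 x 75 x 30; origin at the centre of its underside
Mind the look-alikes: they are no part of the job. Leave any green or turquoise look-alike of the hook_rest alone.

How it is judged:
On the way, in this order (a step that is already met when the one before it is completed fails the run):
1. the retainer is turned past its detent to open, the cassette still deep in the bay (value of joint retainer above 1.2 rad and y of cassette in the frame of display_base above 0.11 m), for 0.2 s.
2. the hook is held by the gripper, lifted out of its rest (contact force between the fingers and pull_hook above 1 N and distance between pull_hook and rest_seat above 0.04 m), for 0.1 s.
3. the held hook, its tip within the wire loop, has drawn the cassette 20 mm along inside the bay (contact force between the fingers and pull_hook above 1 N and distance of cassette from where it was at the start of the episode above 0.02 m and x of hook_tip in the frame of cassette between -0.015 and 0.015 m and y of hook_tip in the frame of cassette between -0.056 and -0.028 m and z of hook_tip in the frame of cassette below 0.014 m and y of cassette in the frame of display_base above 0.03 m), for 0.05 s.
4. the cassette is wholly out of the bay, flat on the apron, and the hook is still held (contact force between the fingers and pull_hook above 1 N and y of cassette in the frame of display_base between -0.15 and -0.032 m and x of cassette in the frame of display_base between -0.06 and 0.06 m and z of cassette in the frame of display_base between 0.002 and 0.01 m and angle between cassette's own z axis and vertical below 0.1 rad), for 0.1 s.
At the end, for the whole second after the job is handed in: Retainer open past its click (over 1.2 rad); cassette at rest, flat (0.1 rad) on the apron, its centre 32 to 150 mm in front of the front face and within 60 mm of the bay's centre line; hook at rest in both notches, hook down, handle centred within 18 mm lengthwise, 10 mm sideways (value of joint retainer above 1.2 rad and linear speed of each of cassette, pull_hook below 0.02 m/s and y of cassette in the frame of display_base between -0.15 and -0.032 m and x of cassette in the frame of display_base between -0.06 and 0.06 m and z of cassette in the frame of display_base between 0.002 and 0.01 m and angle between cassette's own z axis and vertical below 0.1 rad and x of pull_hook in the frame of hook_rest between -0.01 and 0.01 m and y of pull_hook in the frame of hook_rest between -0.018 and 0.018 m and z of pull_hook in the frame of hook_rest between 0.05 and 0.063 m and y of hook_tip in the frame of hook_rest above 0.2 m and z of hook_tip in the frame of hook_rest below 0.045 m and angle between the y axis of pull_hook and the y axis of hook_rest, either way round below 0.12 rad); the robot touches nothing.
It fails at once if the gripper touches the cassette (contact force between any of the fingers, the arm and cassette above 0.5 N).
It fails at once if the cassette is tipped (angle between cassette's own z axis and vertical above 0.5 rad).
It fails at once if another thing on the table is pushed more than 30 mm (distance of any of pencil_pot, glue_bottle, tape_roll, foam_steps, rib_pavilion, set_block from where it was at the start of the episode above 0.03 m).
It fails at once if another thing on the table is knocked over (angle between any of pencil_pot, glue_bottle, tape_roll, foam_steps, rib_pavilion, set_block's own z axis and vertical above 0.5 rad).
It also fails if it takes over 58 s, if anything falls off the work surface, if the arm or the gripper's body presses on something with over 40 N, if the wrist force passes 120 N, or if a joint passes its speed limit or range.

## Working session

There is one attempt and no reset: what is moved stays moved. The work goes in short steps, Python scripts to look and compute and a shell command to move; the robot and the scene stay as the last step left them, time stands still between calls to the robot, and variables do not carry over. Pictures are saved under pics/ and viewed, about 8 in all and at most 12, crops included, and the job is handed in when it is done.

```bash
mkdir -p pics; ls
python3 - <<'E'
from workcell import bot
import cv2,numpy as np
o=bot.get_obs();print(o, bot.tip_extent)
for n in("top","scene"):
    im=bot.camera(n);cv2.imwrite(f"pics/{n}0.png",im);m=bot.camera_model(n);print(n,m["K"].tolist(),np.round(m["T"],4).tolist())
E
```

```text
pics
{'clock': 0.0, 'joint_pos': array([-1.19400915e+00,  2.41408360e-01,  3.75245818e-03,  1.33520666e+00,
       -2.50161918e-05,  1.57078836e+00]), 'joint_vel': array([ 4.08219480e-04, -1.69704409e-04, -1.98023163e-03, -2.37323817e-04,
        3.76366632e-04,  5.87407031e-06]), 'tau': array([-1.08749398e-03, -3.72313714e+01,  2.52410084e+01,  1.68210582e-02,
       -5.88460080e-05, -3.56436225e-06]), 'eef_pos': array([ 0.18373808, -0.46436617,  0.23842602]), 'tool_rot': array([ 9.82305081e-01,  1.87284973e-01, -2.05765751e-04, -1.01249395e-03]), 'ft_force': array([-0.27139152,  0.23999285, -0.27991621]), 'ft_torque': array([ 0.00157197,  0.00837147, -0.0394752 ]), 'grip_width': 0.08562737104802953} 0.008
top [[538.1380622397086, 0.0, 265.50240445998674], [0.0, 538.1380622397086, 214.96183623557016], [0.0, 0.0, 1.0]] [[-0.0108, -0.9943, 0.1062, 0.3765], [-0.9999, 0.0095, -0.0136, -0.0826], [0.0125, -0.1063, -0.9943, 1.5462], [0.0, 0.0, 0.0, 1.0]]
scene [[533.3469557590283, 0.0, 270.3351855987155], [0.0, 533.3469557590283, 213.69676857070414], [0.0, 0.0, 1.0]] [[0.2174, 0.8094, -0.5456, 1.3179], [0.9761, -0.1789, 0.1236, -0.304], [0.0025, -0.5594, -0.8289, 1.3439], [0.0, 0.0, 0.0, 1.0]]
```

View pics/top0.png

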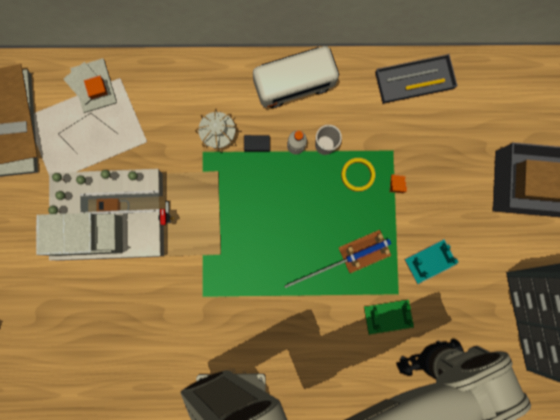

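View pics/scene0.png

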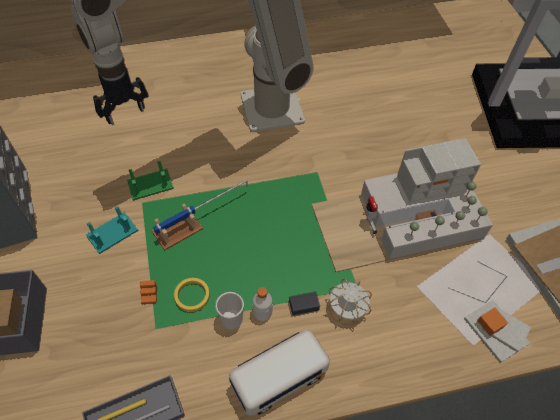

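Top view: base at left (front edge x≈162, rows 170–258), red knob at (165,215), and the cassette showing orange at (107,205). There are three rest candidates: a wooden one at (365,252) holding the blue-handled hook, a turquoise one at (432,261) and a green one at (389,317). The wooden one fits because it holds the hook and is neither green nor turquoise.

```bash
cat > h.py <<'E'
from workcell import bot
import cv2,numpy as np
def ray(m,px):
    K=np.array(m["K"]);T=np.array(m["T"]);px=np.atleast_2d(np.array(px,float))
    d=np.c_[(px[:,0]-K[0,2])/K[0,0],(px[:,1]-K[1,2])/K[1,1],np.ones(len(px))]@T[:3,:3].T
    return T[:3,3],d
def onz(m,px,z):
    c,d=ray(m,px);return c+d*((z-c[2])/d[:,2])[:,None]
def proj(m,P):
    T=np.array(m["T"]);p=(np.atleast_2d(P)-T[:3,3])@T[:3,:3];q=p@np.array(m["K"]).T;return q[:,:2]/q[:,2:]
def mask(im,h0,h1,s=120,v=60):
    h=cv2.cvtColor(im,cv2.COLOR_BGR2HSV);H=h[...,0].astype(int)
    ok=(H>=h0)&(H<=h1) if h0<=h1 else (H>=h0)|(H<=h1)
    return (ok&(h[...,1]>=s)&(h[...,2]>=v)).astype(np.uint8)*255
def blobs(mk,a=15):
    n,l,s,c=cv2.connectedComponentsWithStats(mk)
    out=[]
    for i in range(1,n):
        if s[i,4]>=a:
            r=cv2.minAreaRect(np.argwhere(l==i)[:,::-1].astype(np.float32));out.append((s[i,4],np.round(c[i],1),s[i,:4],np.round(r[1],1),round(r[2],1)))
    return sorted(out,key=lambda t:-t[0])
E
python3 - <<'E'
from h import *
im=cv2.imread("pics/top0.png");m=bot.camera_model("top")
for n,a in(("blue",(105,130,120,40)),("red",(172,4,150,60))):
    for b in blobs(mask(im,*a),8)[:5]: print(n,b, onz(m,b[1],.065 if n=="blue" else .1).round(3))
def up(x,y,w,h):return cv2.resize(im[y:y+h,x:x+w],(w*4,h*4),interpolation=cv2.INTER_CUBIC)
cv2.imwrite("pics/c1.png",np.hstack([up(40,160,185,110)[:, :],]))
cv2.imwrite("pics/c1.png",np.vstack([up(40,162,190,74+30)[:416],up(275,228,190,45)]))
E
```

```text
blue (np.int32(166), array([368.7, 249.9]), array([354, 242,  31,  17], dtype=int32), array([ 5.4, 31.9]), 66.5) [[ 0.435 -0.386  0.065]]
blue (np.int32(17), array([348.8, 258.2]), array([347, 256,   5,   5], dtype=int32), array([4.7, 3.2]), 71.6) [[ 0.413 -0.331  0.065]]
blue (np.int32(9), array([388.1, 241.4]), array([387, 240,   3,   4], dtype=int32), array([3., 2.]), 90.0) [[ 0.458 -0.441  0.065]]
red (np.int32(83), array([162.5, 217.1]), array([160, 209,   6,  16], dtype=int32), array([15.,  5.]), 90.0) [[0.528 0.175 0.1  ]]
```

View pics/c1.png

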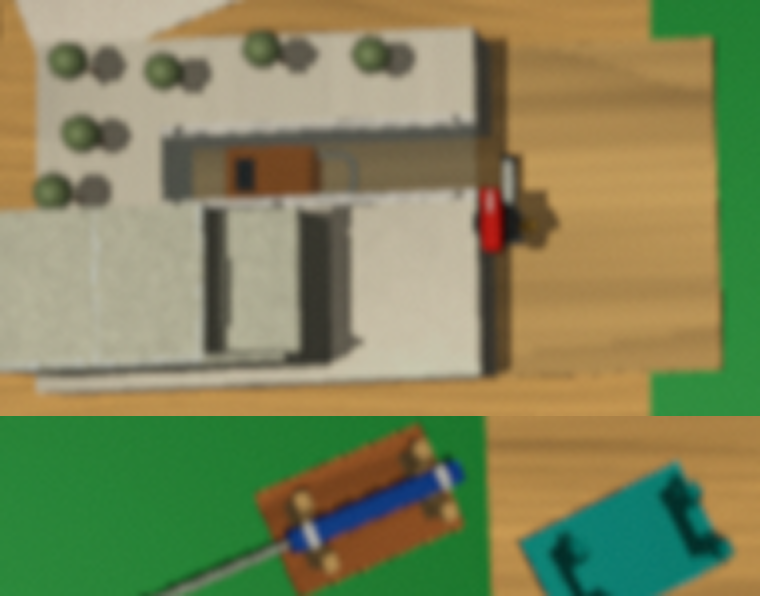

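The enlarged crop confirms it: the wooden rest carries the blue hook with its rod pointing to the bay, and the green and turquoise rests are empty. The knob bar lies across the bay direction (closed), and the cassette and its loop can be seen through the window.

```bash
python3 - <<'E'
from h import *
m=bot.camera_model("top")
f=lambda x,y:(40+x/4-.4,162+y/4-.4)
P=lambda pts,z:print(z,onz(m,[f(*p) for p in pts],z)[:,:2].round(4).tolist())
P([(475,28),(484,375),(36,38),(36,392)],.075)   # front corners, back corners deck
P([(714,38),(721,371)],.006)  # apron corners
P([(226,150),(226,198),(318,146),(318,195),(357,172)],.038)
P([(474,130),(474,190)],.075)
E
python3 -m jog '[[[0.04,0.04,0.02,0,0,7,0],[0.08,0.08,0.03,0,0,14,0]]]'
python3 -c "
from workcell import bot;print(bot.get_obs()['joint_pos'])"
```

```text
0.075 [[0.6654, 0.1925], [0.4258, 0.184], [0.661, 0.4946], [0.4174, 0.4868]]
0.006 [[0.6702, 0.0325], [0.4292, 0.0278]]
0.038 [[0.587, 0.3734], [0.553, 0.3727], [0.5892, 0.3089], [0.5545, 0.3083], [0.5705, 0.2812]]
0.075 [[0.5942, 0.1925], [0.5526, 0.192]]
clock: 0.27
eef_pos: [0.2397, -0.4085, 0.2615]
tool_rot: [0.952, 0.306, -0.0, -0.001]
ft_force: [0.3, -1.2, 0.5]
grip_width: 0.0857
[-1.04003747e+00  1.80868230e-01 -1.28920038e-02  1.37885492e+00
  2.14291241e-06  1.47981724e+00]
```

```bash
python3 -m jog '[[[0.15,0.29,0,0,0,70,0],[0.15,0.29,0,0,0,70,0],[0.15,0.29,0,0,0,70,0],[0.15,0.29,0,0,0,70,0],[0.15,0.29,0,0,0,70,0],[0.15,0.29,0,0,0,70,0],[0.15,0.29,0,0,0,70,0],[0.15,0.29,0,0,0,70,0],[0.15,0.29,0,0,0,70,0],[0.15,0.29,0,0,0,70,0]]]'
python3 -m jog '[[[0.13,0.22,0,0,0,70,0],[0.13,0.22,0,0,0,70,0],[0.13,0.22,0,0,0,70,0],[0.13,0.22,0,0,0,70,0],[0.13,0.22,0,0,0,70,0],[0.13,0.22,0,0,0,70,0],[0.13,0.22,0,0,0,70,0],[0.13,0.22,0,0,0,70,0],[0.13,0.22,0,0,0,70,0],[0.13,0.22,0,0,0,70,0]]]'
python3 -c "
from h import *
print(bot.get_obs()['joint_pos'])
m=bot.camera_model('wrist');print(m['K'].tolist(),m['T'].round(3).tolist());cv2.imwrite('pics/w1.png',bot.camera('wrist'))"
```

```text
clock: 1.1
eef_pos: [0.3911, -0.116, 0.2617]
tool_rot: [0.6, 0.8, -0.0, -0.0]
ft_force: [-0.6, -0.1, -0.3]
grip_width: 0.0856
clock: 1.93
eef_pos: [0.5203, 0.1023, 0.2611]
tool_rot: [0.035, 0.999, -0.0, -0.001]
ft_force: [0.5, -0.3, -0.5]
grip_width: 0.0855
[ 1.94084410e-01  2.94871410e-01  1.34249150e-01  1.41210817e+00
 -5.06378000e-05  2.64107521e-01]
[[291.3259534953472, 0.0, 280.0171738958603], [0.0, 291.3259534953472, 207.59079436265012], [0.0, 0.0, 1.0]] [[0.071, 0.95, 0.303, 0.441], [0.997, -0.068, -0.022, 0.108], [-0.0, 0.304, -0.953, 0.396], [0.0, 0.0, 0.0, 1.0]]
```

View pics/w1.png

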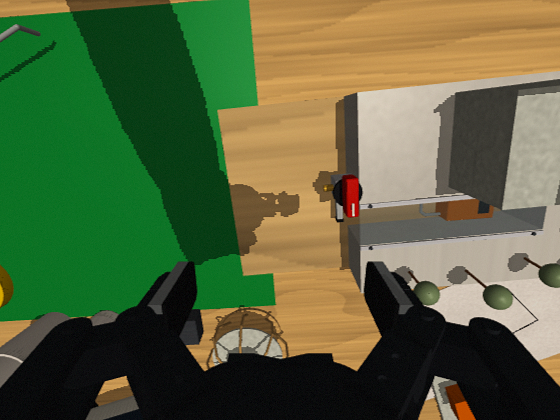

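The wrist view shows the red bar at about (350,196), upright in the picture, with the bracket and plunger beside it and the deck front edge around column 355.

Run:
```python
from h import *
im=cv2.imread("pics/w1.png");m=bot.camera_model("wrist")
mk=mask(im,172,5,170,140);mk[:150]=0;mk[250:]=0
for b in blobs(mk,30)[:3]:
    print(b)
c,_=cv2.findContours(mk,0,2);c=max(c,key=cv2.contourArea);r=cv2.minAreaRect(c);bx=cv2.boxPoints(r)
print(onz(m,bx,.108).round(4).tolist(),onz(m,r[0],.108).round(4))
print(onz(m,[(358,92),(362,293)],.075).round(4).tolist())
print(proj(m,[[.5294,.1728,.108]]))
```

```text
(np.int32(371), array([352.1, 195.9]), array([347, 178,  12,  39], dtype=int32), array([38. , 10.9]), 88.2)
[[0.507, 0.1699, 0.108], [0.5074, 0.1808, 0.108], [0.5481, 0.1825, 0.108], [0.5477, 0.1711, 0.108]] [[0.5271 0.176  0.108 ]]
[[0.425, 0.1892, 0.075], [0.6652, 0.1971, 0.075]]
[[348.9615689  199.46495708]]
```

```bash
python3 -m jog '[[[0.008,0.037,-0.01,0,0,3,0],[0.008,0.074,-0.02,0,0,6,0],[0.008,0.074,-0.06,0,0,6,0],[0.008,0.074,-0.10,0,0,6,0],[0.008,0.074,-0.14,0,0,6,0],[0.008,0.074,-0.166,0,0,6,0],[0.008,0.074,-0.166,0,0,6,0],[0.008,0.074,-0.166,0,0,6,0]]]'
python3 -m jog '[[[0,0,0,0,0,0,255],[0,0,0,0,0,0,255],[0,0,0,0,0,0,255],[0,0,0,0,0,0,255],[0,0,0,0,0,0,255],[0,0,0,0,0,0,255],[0,0,0,0,0,0,255]]]'
```

```text
clock: 2.65
eef_pos: [0.5271, 0.1751, 0.0947]
tool_rot: [-0.013, 1.0, -0.001, -0.002]
ft_force: [0.2, -0.5, 0.8]
grip_width: 0.0856
clock: 3.23
eef_pos: [0.529, 0.1763, 0.0972]
tool_rot: [-0.014, 1.0, 0.001, 0.001]
ft_force: [-0.7, 2.0, 4.3]
grip_width: 0.0118
```

```bash
python3 -m jog '[[[0,0,0,0,0,-7,255],[0,0,0,0,0,-14,255],[0,0,0,0,0,-21,255],[0,0,0,0,0,-28,255],[0,0,0,0,0,-35,255],[0,0,0,0,0,-42,255],[0,0,0,0,0,-49,255],[0,0,0,0,0,-56,255],[0,0,0,0,0,-63,255],[0,0,0,0,0,-70,255]]]'
python3 -m jog '[[[0,0,0,0,0,-7,255],[0,0,0,0,0,-14,255],[0,0,0,0,0,-19,255],[0,0,0,0,0,-19,255],[0,0,0,0,0,-19,255]]]'
```

```text
clock: 4.07
eef_pos: [0.5291, 0.1766, 0.0972]
tool_rot: [0.564, 0.825, 0.001, 0.0]
ft_force: [-1.7, 3.3, -2.7]
grip_width: 0.0115
clock: 4.48
eef_pos: [0.5292, 0.1765, 0.0971]
tool_rot: [0.69, 0.724, 0.001, 0.0]
ft_force: [1.2, 3.1, 0.7]
grip_width: 0.0112
```

```bash
python3 -m jog '[[[0,0,0,0,0,0,0],[0,0,0,0,0,0,0],[0,0,0,0,0,0,0],[0,0,0,0,0,0,0],[0,0,0.03,0,0,0,0],[0,-0.02,0.07,0,0,0,0],[0,-0.05,0.11,0,0,0,0],[0,-0.08,0.13,0,0,0,0],[0,-0.08,0.13,0,0,0,0],[0,-0.08,0.13,0,0,0,0]]]'
python3 -c "
from h import *
m=bot.camera_model('wrist');im=bot.camera('wrist');cv2.imwrite('pics/w2.png',im)
mk=mask(im,172,5,170,100)
for b in blobs(mk,30)[:4]: print(b,onz(m,b[1],.1))
"
```

```text
clock: 5.32
eef_pos: [0.5299, 0.094, 0.2283]
tool_rot: [0.692, 0.722, 0.002, 0.001]
ft_force: [0.1, 0.2, 0.3]
grip_width: 0.085
(np.int32(726), array([282.5, 107. ]), array([275,  83,  16,  53], dtype=int32), array([52., 15.]), 90.0) [[0.52820313 0.17868868 0.1       ]]
```

View pics/w2.png

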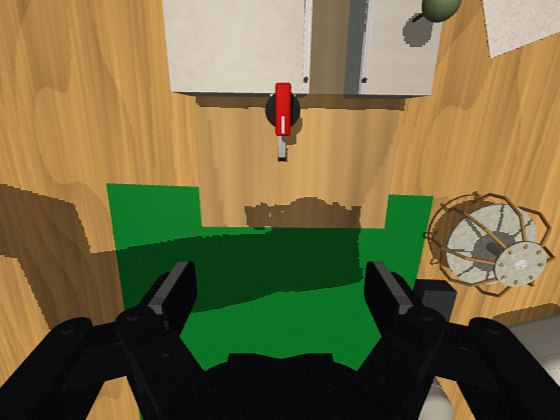

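The retainer stands open: the red bar at (283,108) and the steel arm down to (282,158) both point outwards.

```bash
python3 -c "
from h import *
m=bot.camera_model('wrist')
print(onz(m,[(172,92),(434,97),(306,79),(364,79)],.075).round(4).tolist())
print(onz(m,[(202,227),(384,228)],.006).round(4).tolist())
"
python3 -m jog '[[[-0.04,-0.35,0,0,0,20,0],[-0.04,-0.35,0,0,0,20,0],[-0.04,-0.35,0,0,0,20,0],[-0.04,-0.35,0,0,0,20,0],[-0.04,-0.35,0,0,0,20,0],[-0.04,-0.35,0,0,0,20,0],[-0.04,-0.35,0,0,0,20,0],[-0.04,-0.35,0,0,0,20,0],[-0.04,-0.35,0,0,0,20,0],[-0.04,-0.35,0,0,0,20,0]]]'
python3 -m jog '[[[-0.02,-0.2,0,0,0,0,0],[-0.02,-0.2,0,0,0,0,0],[-0.02,-0.2,0,0,0,0,0],[-0.02,-0.2,0,0,0,0,0],[-0.02,-0.2,0,0,0,0,0],[-0.02,-0.2,0,0,0,0,0],[-0.02,-0.2,0,0,0,0,0]]]'
python3 -c "
from h import *
m=bot.camera_model('wrist');im=bot.camera('wrist');cv2.imwrite('pics/w3.png',im)
for b in blobs(mask(im,105,130,120,40),60)[:5]: print(b,onz(m,b[1],.068).round(4))
"
```

```text
[[0.4252, 0.1889, 0.075], [0.6657, 0.1947, 0.075], [0.5469, 0.205, 0.075], [0.5993, 0.2072, 0.075]]
[[0.4288, 0.0291, 0.006], [0.6669, 0.0376, 0.006]]
clock: 6.2
eef_pos: [0.4872, -0.2583, 0.2231]
tool_rot: [0.557, 0.83, -0.001, -0.002]
ft_force: [0.2, 0.2, -0.9]
grip_width: 0.0854
clock: 6.78
eef_pos: [0.4683, -0.4541, 0.2224]
tool_rot: [0.556, 0.832, 0.001, -0.003]
ft_force: [0.7, 0.7, 0.1]
grip_width: 0.0851
(np.int32(1678), array([274.4, 113.6]), array([266,  63,  17, 104], dtype=int32), array([103.,  16.]), 90.0) [[ 0.4318 -0.3822  0.068 ]]
(np.int32(229), array([274. ,  47.7]), array([266,  41,  17,  14], dtype=int32), array([13., 16.]), 90.0) [[ 0.4105 -0.3307  0.068 ]]
(np.int32(143), array([274.6, 177.6]), array([268, 173,  15,  11], dtype=int32), array([10., 14.]), 90.0) [[ 0.4551 -0.4391  0.068 ]]
```

View pics/w3.png

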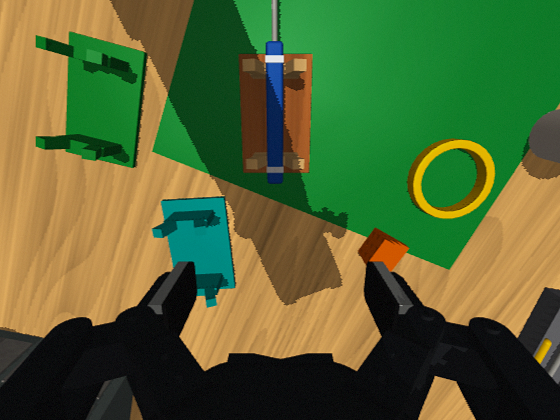

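The wooden rest sits at (240–312, 54–172) with the blue handle along column 274, rows 41–183. The turquoise rest is at (200,245), the green at (105,100), and both are well clear.

```bash
python3 -m jog '[[[-0.02,0.04,0,0,0,0,0],[-0.04,0.081,-0.01,0,0,0,0],[-0.04,0.081,-0.05,0,0,0,0],[-0.04,0.081,-0.09,0,0,0,0],[-0.04,0.081,-0.13,0,0,0,0],[-0.04,0.081,-0.155,0,0,0,0],[-0.04,0.081,-0.176,0,0,0,0],[-0.04,0.081,-0.176,0,0,0,0],[-0.04,0.081,-0.176,0,0,0,0]]]'
python3 -m jog '[[[0,0,0,0,0,0,255],[0,0,0,0,0,0,255],[0,0,0,0,0,0,255],[0,0,0,0,0,0,255],[0,0,0,0,0,0,255],[0,0,0,0,0,0,255],[0,0,0,0,0,0,255]]]'
```

```text
clock: 7.58
eef_pos: [0.4282, -0.3704, 0.0491]
tool_rot: [0.554, 0.833, 0.0, -0.002]
ft_force: [0.3, 0.2, 0.3]
grip_width: 0.0858
clock: 8.17
eef_pos: [0.4289, -0.3739, 0.051]
tool_rot: [0.555, 0.832, -0.0, 0.001]
ft_force: [-0.3, 0.6, 4.6]
grip_width: 0.0151
```

```bash
python3 -m jog '[[[0,0,0.03,0,0,0,255],[0,0,0.06,0,0,0,255],[0,0,0.08,0,0,0,255],[0,0,0.08,0,0,0,255]]]'
python3 -m jog '[[[0.02,0.035,0,0,0,-3,255],[0.04,0.07,0,0,0,-6,255],[0.06,0.105,0,0,0,-9,255],[0.08,0.14,0,0,0,-12,255],[0.1,0.175,0,0,0,-15,255],[0.12,0.21,0,0,0,-18,255],[0.14,0.24,0,0,0,-20.7,255],[0.155,0.26,0,0,0,-20.7,255],[0.155,0.26,0,0,0,-20.7,255],[0.155,0.26,0,0,0,-20.7,255]]]'
python3 -c "
from h import *
m=bot.camera_model('wrist');im=bot.camera('wrist');cv2.imwrite('pics/w4.png',im)
print(bot.get_obs()['eef_pos'])
"
```

```text
clock: 8.5
eef_pos: [0.4308, -0.3755, 0.1348]
tool_rot: [0.555, 0.832, -0.001, 0.004]
ft_force: [1.3, -0.4, -0.7]
grip_width: 0.0153
clock: 9.33
eef_pos: [0.5833, -0.1118, 0.1283]
tool_rot: [0.694, 0.72, -0.001, -0.001]
ft_force: [-0.6, -0.6, -1.1]
grip_width: 0.015
[ 0.5826592  -0.112931    0.12849824]
```

View pics/w4.png

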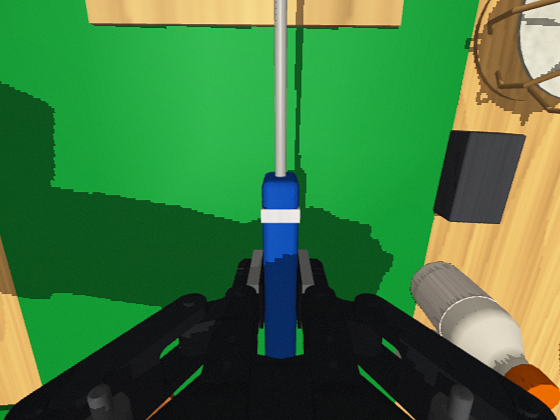

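The hook is held straight: the rod runs up column 280. The steel block at (480,175) and the glue bottle at (480,325) are to the right and clear.

```bash
python3 -m jog '[[[0,0.02,0,0,0,0,255],[0.001,0.036,-0.03,0,0,0,255],[0.001,0.036,-0.06,0,0,0,255],[0.001,0.036,-0.075,0,0,0,255],[0.001,0.036,-0.075,0,0,0,255],[0.001,0.036,-0.075,0,0,0,255]]]'
python3 -c "
from h import *
from scipy.spatial.transform import Rotation as R
o=bot.get_obs();r=R.from_quat(o['tool_rot']);t=o['eef_pos'];print(r.as_matrix().round(3).tolist())
tip=t+r.apply([.239,0,0])+[0,0,-.0235];print(tip)
C=[]
for n in('top','scene'):
    m=bot.camera_model(n);im=bot.camera(n);cv2.imwrite('pics/%s1.png'%n,im);p=proj(m,tip)[0];print(n,p)
    x,y=(p-[25,20]).astype(int);print(x,y);C.append(cv2.resize(im[y:y+50,x:x+66],(396,300),interpolation=cv2.INTER_CUBIC))
cv2.imwrite('pics/c2.png',np.hstack(C))
g=mask(cv2.imread('pics/top1.png'),3,12,150,120);
for b in blobs(g,15): print(b[0],b[1],onz(bot.camera_model('top'),b[1],.13))
"
```

```text
clock: 9.88
eef_pos: [0.5828, -0.0786, 0.0539]
tool_rot: [0.696, 0.718, -0.001, -0.001]
ft_force: [0.5, -0.7, -1.0]
grip_width: 0.0152
[[-0.031, 1.0, -0.004], [1.0, 0.031, 0.0], [0.0, -0.004, -1.0]]
[0.57538538 0.16031354 0.03048593]
top [172.33189728 202.8335626 ]
147 182
scene [369.52966055 231.12120524]
344 211
187 [368.4 252. ] [[ 0.42700922 -0.37191918  0.13      ]]
180 [93.7 85.3] [[0.8849161 0.3590725 0.13     ]]
38 [348.2 263. ] [[ 0.39872108 -0.31782779  0.13      ]]
36 [298.4 135.2] [[ 0.74274211 -0.1928536   0.13      ]]
36 [397.9 187.6] [[ 0.59778396 -0.45622221  0.13      ]]
23 [359.3 241.8] [[ 0.45412075 -0.34868918  0.13      ]]
16 [369.6 237.6] [[ 0.46493944 -0.37628215  0.13      ]]
```

View pics/c2.png

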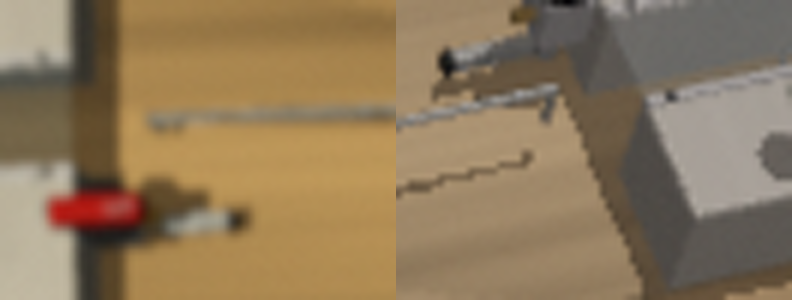

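Both crops put the tip where predicted (scene 369,231), the rod lies on the bay's centre line, and the retainer arm is clear to the side. Now in over the loop.

```bash
python3 -m jog '[[[-0.001,0.025,0,0,0,0,255],[-0.002,0.05,0,0,0,0,255],[-0.003,0.075,0,0,0,0,255],[-0.004,0.1,0,0,0,0,255],[-0.005,0.12,0,0,0,0,255],[-0.005,0.136,0,0,0,0,255],[-0.005,0.136,0,0,0,0,255],[-0.005,0.136,0,0,0,0,255]]]'
python3 -c "
from h import *
from scipy.spatial.transform import Rotation as R
o=bot.get_obs();r=R.from_quat(o['tool_rot']);t=o['eef_pos']
tip=t+r.apply([.239,0,0])+[0,0,-.0235];print(tip,o['ft_force'])
m=bot.camera_model('top');im=bot.camera('top');cv2.imwrite('pics/top2.png',im)
print(proj(m,[tip,tip+[0,0,.0285]]))
cv2.imwrite('pics/c3.png',cv2.resize(im[185:230,80:180],(800,360),interpolation=cv2.INTER_CUBIC))
"
```

```text
clock: 10.65
eef_pos: [0.5808, 0.059, 0.0569]
tool_rot: [0.695, 0.719, 0.001, 0.001]
ft_force: [0.7, 0.3, -1.8]
grip_width: 0.015
[0.57267335 0.29785294 0.03330932] [ 0.6622752   0.25685128 -1.76269795]
[[123.35863618 204.10311247]
 [120.78657847 202.80383372]]
```

View pics/c3.png

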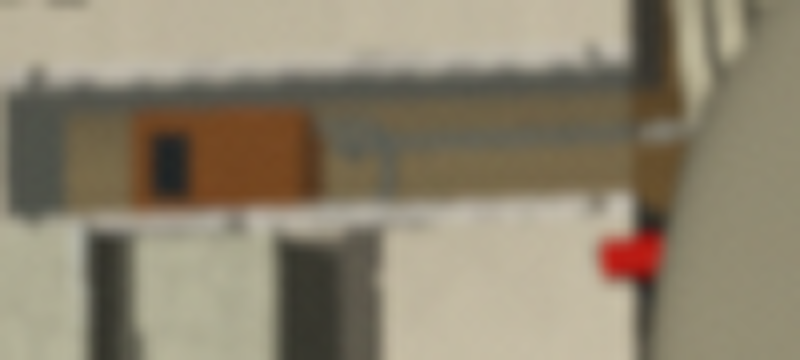

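Through the window, the loop's end wire is at crop x≈387 and the cassette front at ≈312. The hook's downturned end, at ≈(350,150), lies between them and slightly to the +x side of the loop's centre, so I shift it −3 mm and lower it.

```bash
python3 -m jog '[[[-0.003,-0.001,0,0,0,0,255],[-0.003,-0.001,-0.006,0,0,0,255],[-0.003,-0.001,-0.012,0,0,0,255],[-0.003,-0.001,-0.018,0,0,0,255],[-0.003,-0.001,-0.022,0,0,0,255],[-0.003,-0.001,-0.022,0,0,0,255],[-0.003,-0.001,-0.022,0,0,0,255]]]'
```

```text
clock: 11.28
eef_pos: [0.576, 0.0574, 0.0323]
tool_rot: [0.695, 0.719, -0.001, -0.0]
ft_force: [-0.0, 0.4, -0.8]
grip_width: 0.015
```

```bash
python3 -m jog '[[[0,-0.004,0,0,0,0,255],[0,-0.008,0,0,0,0,255],[0,-0.013,0,0,0,0,255],[0.001,-0.018,0,0,0,0,255],[0.001,-0.024,0,0,0,0,255],[0.001,-0.03,0,0,0,0,255],[0.001,-0.036,0,0,0,0,255],[0.001,-0.042,0,0,0,0,255],[0.001,-0.048,0,0,0,0,255],[0.001,-0.054,0,0,0,0,255]]]'
python3 -c "
from h import *
m=bot.camera_model('top');im=bot.camera('top');cv2.imwrite('pics/top3.png',im)
for n in('top2','top3'):
    g=mask(cv2.imread('pics/%s.png'%n),3,14,130,60)
    for b in blobs(g,40)[:8]:
        if b[1][0]<180 and b[1][1]>150: print(n,b,onz(m,b[1],.038))
"
```

```text
clock: 12.12
eef_pos: [0.5775, 0.003, 0.0331]
tool_rot: [0.695, 0.719, 0.0, -0.0]
ft_force: [0.5, -0.1, -2.1]
grip_width: 0.0147
top2 (np.int32(212), array([108.7, 203.9]), array([ 97, 199,  23,  12], dtype=int32), array([11., 22.]), 90.0) [[0.57302208 0.33780739 0.038     ]]
top3 (np.int32(204), array([127.6, 203.4]), array([116, 198,  22,  12], dtype=int32), array([11., 21.]), 90.0) [[0.57395093 0.28480203 0.038     ]]
```

```bash
python3 -m jog '[[[0,-0.005,0,0,0,0,255],[0,-0.011,0,0,0,0,255],[0,-0.018,0,0,0,0,255],[0.001,-0.025,0,0,0,0,255],[0.001,-0.032,0,0,0,0,255],[0.001,-0.039,0,0,0,0,255],[0.001,-0.046,0,0,0,0,255],[0.002,-0.053,0,0,0,0,255],[0.002,-0.06,0,0,0,0,255],[0.002,-0.067,0,0,0,0,255]]]'
python3 -m jog '[[[0,-0.007,0,0,0,0,255],[0,-0.014,0,0,0,0,255],[0,-0.021,0,0,0,0,255],[0.001,-0.028,0,0,0,0,255],[0.001,-0.035,0,0,0,0,255],[0.001,-0.042,0,0,0,0,255],[0.001,-0.049,0,0,0,0,255],[0.002,-0.056,0,0,0,0,255],[0.002,-0.063,0,0,0,0,255],[0.002,-0.07,0,0,0,0,255]]]'
python3 -c "
from h import *
m=bot.camera_model('top');im=bot.camera('top');cv2.imwrite('pics/top4.png',im)
g=mask(im,3,14,130,60)
for b in blobs(g,40)[:8]:
        if b[1][0]<230 and b[1][1]>150: print(b,onz(m,b[1],.038))
"
```

```text
clock: 13.0
eef_pos: [0.5796, -0.0641, 0.0331]
tool_rot: [0.695, 0.719, 0.0, 0.0]
ft_force: [0.8, 0.8, -1.1]
grip_width: 0.0156
clock: 13.83
eef_pos: [0.5816, -0.134, 0.0331]
tool_rot: [0.695, 0.719, 0.0, 0.0]
ft_force: [0.1, 0.8, -1.5]
grip_width: 0.0148
(np.int32(356), array([174.4, 204. ]), array([163, 196,  24,  24], dtype=int32), array([23., 23.]), 90.0) [[0.5710304  0.15326682 0.038     ]]
```

```bash
python3 -m jog '[[[0,-0.006,0,0,0,0,255],[0,-0.012,0,0,0,0,255],[0,-0.018,0,0,0,0,255],[0.001,-0.024,0,0,0,0,255],[0.001,-0.03,0,0,0,0,255],[0.001,-0.034,0,0,0,0,255],[0.001,-0.038,0,0,0,0,255],[0.001,-0.038,0,0,0,0,255],[0.001,-0.038,0,0,0,0,255]]]'
python3 -c "
from h import *
from scipy.spatial.transform import Rotation as R
o=bot.get_obs();r=R.from_quat(o['tool_rot']);t=o['eef_pos']
tip=t+r.apply([.239,0,0])+[0,0,-.0235];print(tip,o['ft_force'])
m=bot.camera_model('top');im=bot.camera('top');cv2.imwrite('pics/top5.png',im)
g=mask(im,3,14,130,60);g[:,:175]=0
for b in blobs(g,40)[:8]:
        if b[1][0]<230 and b[1][1]>150: print(b,onz(m,b[1],.038))
print(proj(m,tip))
cv2.imwrite('pics/c4.png',cv2.resize(im[180:230,145:245],(800,400),interpolation=cv2.INTER_CUBIC))
"
```

```text
clock: 14.63
eef_pos: [0.5825, -0.1718, 0.0331]
tool_rot: [0.696, 0.718, -0.0, 0.0]
ft_force: [-0.8, 1.2, -1.5]
grip_width: 0.015
[0.57479848 0.06702922 0.00947203] [-0.77809508  1.15810385 -1.51527877]
(np.int32(305), array([188.9, 203.1]), array([177, 196,  23,  16], dtype=int32), array([14.9, 22. ]), 86.4) [[0.57321136 0.11247456 0.038     ]]
[[206.02076392 203.6798881 ]]
```

View pics/c4.png

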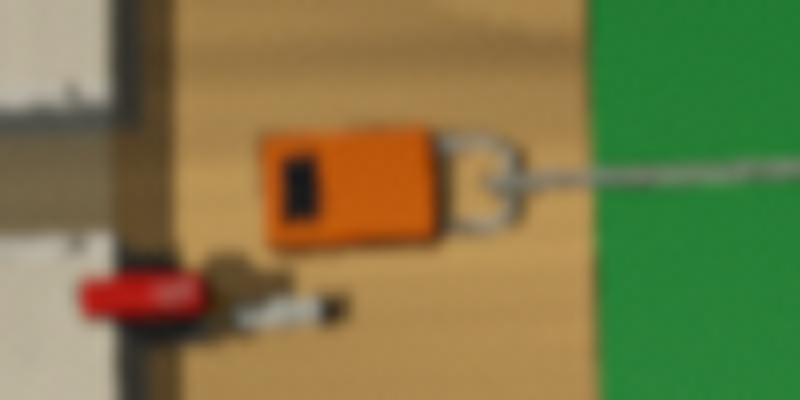

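The cassette lies fully out on the apron at crop (265–438, 130–245), with the hook end inside the loop at (500,180). I ease forward, then lift.

```bash
python3 -m jog '[[[0,0.004,0,0,0,0,255],[0,0.008,0,0,0,0,255],[0,0.008,0,0,0,0,255],[0,0.008,0.008,0,0,0,255],[0,0.008,0.016,0,0,0,255],[0,0.008,0.024,0,0,0,255],[0,0.008,0.035,0,0,0,255],[0,0.008,0.06,0,0,0,255],[0,0.008,0.09,0,0,0,255],[0,0.008,0.105,0,0,0,255]]]'
python3 -m jog '[[[0,0,0,0,0,0,255],[-0.02,-0.03,0,0,0,3,255],[-0.04,-0.06,0,0,0,6,255],[-0.06,-0.09,0,0,0,9,255],[-0.08,-0.12,0,0,0,12,255],[-0.1,-0.15,0,0,0,15,255],[-0.12,-0.18,0,0,0,18,255],[-0.14,-0.2,0,0,0,20.8,255],[-0.153,-0.21,0,0,0,20.8,255],[-0.153,-0.21,0,0,0,20.8,255]]]'
python3 -m jog '[[[0,0,0,0,0,0,255],[0,0,0,0,0,0,255]]]'
python3 -c "
from h import *
from scipy.spatial.transform import Rotation as R
o=bot.get_obs();r=R.from_quat(o['tool_rot']);print(o['eef_pos'],r.as_matrix().round(3).tolist())
T=np.array([.4287,-.3735,.050]);print(T-o['eef_pos'])
m=bot.camera_model('top');im=bot.camera('top');cv2.imwrite('pics/top6.png',im)
g=mask(im,3,14,130,60);g[:,:175]=0
for b in blobs(g,40)[:8]:
        if b[1][0]<230 and b[1][1]>150: print(b,onz(m,b[1],.038))
"
```

```text
clock: 15.52
eef_pos: [0.5843, -0.164, 0.143]
tool_rot: [0.695, 0.719, 0.001, 0.003]
ft_force: [1.3, -0.9, -0.7]
grip_width: 0.0149
clock: 16.35
eef_pos: [0.426, -0.3755, 0.1373]
tool_rot: [0.556, 0.831, -0.001, -0.001]
ft_force: [0.1, 0.3, -2.0]
grip_width: 0.0149
clock: 16.52
eef_pos: [0.4296, -0.3729, 0.1377]
tool_rot: [0.554, 0.832, 0.0, -0.0]
ft_force: [0.1, 0.8, -2.2]
grip_width: 0.0147
[ 0.42959388 -0.37291406  0.1376927 ] [[-0.386, 0.923, -0.0], [0.923, 0.386, 0.001], [0.001, 0.0, -1.0]]
[-0.00089388 -0.00058594 -0.0876927 ]
(np.int32(303), array([188.9, 203.2]), array([178, 196,  22,  16], dtype=int32), array([15., 21.]), 90.0) [[0.57292703 0.11247335 0.038     ]]
```

```bash
python3 -m jog '[[[-0.001,0,-0.03,0,0,0,255],[-0.001,0,-0.055,0,0,0,255],[-0.001,0,-0.066,0,0,0,255],[-0.001,0,-0.074,0,0,0,255],[-0.001,0,-0.08,0,0,0,255],[-0.001,0,-0.084,0,0,0,255],[-0.001,0,-0.086,0,0,0,255],[-0.001,0,-0.086,0,0,0,255]]]'
```

```text
clock: 17.23
eef_pos: [0.429, -0.3736, 0.0525]
tool_rot: [0.554, 0.832, -0.0, 0.0]
ft_force: [0.3, 0.6, -1.6]
grip_width: 0.0152
```

```bash
python3 -m jog '[[[0,0,-0.002,0,0,0,255],[0,0,-0.002,0,0,0,255],[0,0,-0.002,0,0,0,0],[0,0,-0.002,0,0,0,0],[0,0,-0.002,0,0,0,0],[0,0,-0.002,0,0,0,0],[0,0,-0.002,0,0,0,0]]]'
python3 -m jog '[[[0,0,0.03,0,0,0,0],[0,0,0.07,0,0,0,0],[0,0,0.11,0,0,0,0],[0.02,-0.04,0.15,0,0,0,0],[0.04,-0.08,0.175,0,0,0,0],[0.04,-0.08,0.175,0,0,0,0],[0.04,-0.08,0.175,0,0,0,0]]]'
python3 -c "
from h import *
m=bot.camera_model('wrist');im=bot.camera('wrist');cv2.imwrite('pics/w5.png',im)
L=[]
for b in blobs(mask(im,105,130,120,40),60)[:5]: print(b,onz(m,b[1],.068).round(4))
m=bot.camera_model('top');t=bot.camera('top')
g=mask(t,3,14,130,60);g[:,:175]=0
for b in blobs(g,40)[:8]:
        if b[1][0]<230 and b[1][1]>150: print(b,onz(m,b[1],.038))
for b in blobs(mask(t,172,4,150,60),8)[:2]:print('red',b)
A=cv2.imread('pics/top0.png');d=cv2.absdiff(A,t).max(2)
cv2.imwrite('pics/w5.png',np.hstack([cv2.resize(im[:250],(400,178*1)),cv2.resize(t[120:298,170:570],(400,178))]))
"
```

```text
clock: 17.82
eef_pos: [0.4286, -0.3734, 0.0502]
tool_rot: [0.554, 0.832, -0.0, 0.0]
ft_force: [0.5, 0.5, 0.1]
grip_width: 0.0744
clock: 18.4
eef_pos: [0.4713, -0.4584, 0.229]
tool_rot: [0.555, 0.832, -0.001, 0.005]
ft_force: [-0.0, -0.2, 0.5]
grip_width: 0.0854
(np.int32(1624), array([272.7, 105.7]), array([265,  55,  16, 104], dtype=int32), array([103.,  15.]), 90.0) [[ 0.4321 -0.3824  0.068 ]]
(np.int32(227), array([272. ,  39.8]), array([264,  33,  17,  14], dtype=int32), array([13., 16.]), 90.0) [[ 0.4106 -0.331   0.068 ]]
(np.int32(139), array([273.4, 169.4]), array([266, 165,  15,  10], dtype=int32), array([ 9., 14.]), 90.0) [[ 0.4558 -0.4391  0.068 ]]
(np.int32(304), array([188.8, 203.1]), array([177, 196,  23,  16], dtype=int32), array([15., 22.]), 90.0) [[0.57321396 0.1127561  0.038     ]]
red (np.int32(84), array([162.8, 216.5]), array([155, 213,  16,   7], dtype=int32), array([ 6., 15.]), 90.0)
```

View pics/w5.png

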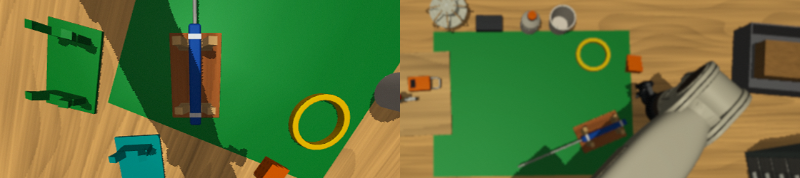

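The hook is back within 1 mm of its starting place in the rest. The retainer is open, the cassette is at base y ≈ −80 mm, and the other things look unmoved. Handing in.

```bash
python3 -c "
from workcell import bot;print(bot.job_done())"
```

```text
the job is handed in; nothing more can be done
None
```

The job is done and handed in at about 18.4 s of the 58 s allowed; `job_done()` gives no verdict. I turned the red retainer open and took the hook from the wooden rest. I then caught the wire loop, drew the cassette out onto the apron and laid the hook back in its rest.

**Last checks:**
- **Cassette:** it lies about 80 mm in front of the front face, near the bay's centre line. It did not move when I lifted the hook out of the loop. I judged its flatness only by eye, from the top view.
- **Hook:** the handle blobs measured within 1 mm of where they were before the grasp, in both notches.
- **Retainer:** the bar and arm point outwards. I read this from the images only, because the joint angle is not reported.
- **Other things on the table:** those in the last view looked undisturbed, by eye only. The gripper ended open and clear above the rest.

No check failed. One small disagreement: midway, the cassette had moved 53 mm for 54 mm of pull, where I expected about 10 mm of slack. It had either coasted or the tip sat nearer the wire than I estimated, and it made no difference.

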